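Put the washed lids back on the storage jars

TASK

The four stoneware jars and their wooden lids are washed and dry, and the lids stand in a pile on the mat. Take the pile apart and close every jar with its own lid, the smallest lid on the smallest jar and so on up to the largest, each lid level and fully home on the rim. Leave the jars standing upright where they are, and do not disturb the mug or the pepper mill.

Things in the scene. Friction and masses are not known exactly. Their poses are not given: they have to be found in the camera images.
- lid_smallest: smallest of four round brown wooden lids, alike but for size: flat cap 43 mm across, 12 mm thick, no knob; under it a cork stopper 14 mm deep, tapering from 27 to 16 mm diameter. Origin: centre of the stopper's foot; z up, cap underside at 14, top at 26 mm. Starts upright on the lid below it in the pile (lid_small), top of the pile.
- lid_small: second smallest of four round brown wooden lids, alike but for size: flat cap 52 mm across, 12 mm thick, no knob; under it a cork stopper 14 mm deep, tapering from 36 to 25 mm diameter. Origin: centre of the stopper's foot; z up, cap underside at 14, top at 26 mm. Starts upright on the lid below it in the pile (lid_large).
- lid_large: second largest of four round brown wooden lids, alike but for size: flat cap 61 mm across, 12 mm thick, no knob; under it a cork stopper 14 mm deep, tapering from 45 to 34 mm diameter. Origin: centre of the stopper's foot; z up, cap underside at 14, top at 26 mm. Starts upright on the lid below it in the pile (lid_largest).
- lid_largest: largest of four round brown wooden lids, alike but for size: flat cap 70 mm across, 12 mm thick, no knob; under it a cork stopper 14 mm deep, tapering from 54 to 43 mm diameter. Origin: centre of the stopper's foot; z up, cap underside at 14, top at 26 mm. Starts upright on a round grey mat, 108 mm across, 5 mm thick, fixed.
- jar_smallest: smallest of four plain straight white stoneware jars with a bare clay band at the foot, open, empty, loose on the worktop: 39 mm outside diameter, 64 mm high, round mouth 31 mm wide, wall 4 mm. Origin: centre of its underside; z up, rim at 64 mm. With its lid home the cap lies on the rim and the lid's origin is 50 mm above the jar's.
- jar_small: second smallest of four plain straight white stoneware jars with a bare clay band at the foot, open, empty, loose on the worktop: 48 mm outside diameter, 77 mm high, round mouth 40 mm wide, wall 4 mm. Origin: centre of its underside; z up, rim at 77 mm. With its lid home the cap lies on the rim and the lid's origin is 63 mm above the jar's.
- jar_large: second largest of four plain straight white stoneware jars with a bare clay band at the foot, open, empty, loose on the worktop: 57 mm outside diameter, 90 mm high, round mouth 49 mm wide, wall 4 mm. Origin: centre of its underside; z up, rim at 90 mm. With its lid home the cap lies on the rim and the lid's origin is 76 mm above the jar's.
- jar_largest: largest of four plain straight white stoneware jars with a bare clay band at the foot, open, empty, loose on the worktop: 66 mm outside diameter, 103 mm high, round mouth 58 mm wide, wall 4 mm. Origin: centre of its underside; z up, rim at 103 mm. With its lid home the cap lies on the rim and the lid's origin is 89 mm above the jar's.
- mug: blue mug, 82 mm in diameter, 95 mm high, with a handle to its +y side that stands out 37 mm; bystander. Origin: centre of its underside.
- pepper_mill: dark wooden pepper mill, 54 mm in diameter, 150 mm high; bystander. Origin: centre of its underside.
Mind the look-alikes: they are no part of the job. What is shaped like the lid_smallest but black or red is not meant.

How it is judged:
At the end, for the whole second after the job is handed in: Every lid is home on the jar of its own size: cap on the rim within 3 mm of height, centred within 8 mm, level within about 6 degrees; the jars stand upright within 40 mm of where they stood, the mug and the pepper mill within 30 mm of theirs, and all is released and at rest (z of lid_smallest in the frame of jar_smallest between 0.047 and 0.053 m and horizontal distance between lid_smallest and jar_smallest below 0.008 m and angle between the z axis of lid_smallest and the z axis of jar_smallest, either way round below 0.1 rad and angle between each of lid_smallest, lid_small, lid_large, lid_largest's own z axis and vertical below 0.15 rad and angle between each of jar_smallest, jar_small, jar_large, jar_largest's own z axis and vertical below 0.1 rad and distance of each of jar_smallest, jar_small, jar_large, jar_largest from where it was at the start of the episode below 0.04 m and linear speed of each of lid_smallest, jar_smallest, lid_small, jar_small, lid_large, jar_large, lid_largest, jar_largest below 0.02 m/s and z of lid_small in the frame of jar_small between 0.06 and 0.066 m and horizontal distance between lid_small and jar_small below 0.008 m and angle between the z axis of lid_small and the z axis of jar_small, either way round below 0.1 rad and z of lid_large in the frame of jar_large between 0.073 and 0.079 m and horizontal distance between lid_large and jar_large below 0.008 m and angle between the z axis of lid_large and the z axis of jar_large, either way round below 0.1 rad and z of lid_largest in the frame of jar_largest between 0.086 and 0.092 m and horizontal distance between lid_largest and jar_largest below 0.008 m and angle between the z axis of lid_largest and the z axis of jar_largest, either way round below 0.1 rad and distance of each of mug, pepper_mill from where it was at the start of the episode below 0.03 m); the robot touches nothing.
It fails at once if a jar is knocked over (angle between any of jar_smallest, jar_small, jar_large, jar_largest's own z axis and vertical above 0.5 rad).
It fails at once if the mug or the pepper mill is pushed away or knocked over (distance of any of mug, pepper_mill from where it was at the start of the episode above 0.03 m or angle between any of mug, pepper_mill's own z axis and vertical above 0.4 rad).
It also fails if it takes over 106 s, if anything falls off the work surface, if the arm or the gripper's body presses on something with over 40 N, if the wrist force passes 120 N, or if a joint passes its speed limit or range.

ROBOT

A 6-joint arm with a two-finger parallel gripper is mounted at the origin on the work surface. World frame = base frame: x ahead of the robot, y to its left, z up, the work surface at z = 0. Lengths are in m, angles in rad, forces in N, time in s.
With the tool pointing down it reaches from about 0.35 to 0.85 m from the base axis. Payload 8.1 kg.
Tool frame: the origin (TCP) lies midway between the tips of the shut fingers; the grasp point (between the pads) lies 19 mm behind it; z points along the fingers, y is the direction in which the jaws open and shut (so a half turn about z gives the same grasp; the last joint's range is limited). The gripper opens to 93 mm and grips with 3 to 60 N. Pads are 15 mm wide; open, the fingers measure 128 mm over their backs; the gripper's body (75 mm by 188 mm) begins 65 mm behind the grasp point.
Start: joints at [-0.085, 0.13, 1.488, -0, 1.523, -0.085], TCP at [0.6, 0, 0.219] pointing down, gripper open.
Joint ranges: [-2.96, 2.96], [-0.89, 2.26], [0.02, 2.5], [-1.34, 4.48], [0, 2.73], [-2.66, 2.66]. Speed limits (rad/s): [2.39, 2.39, 2.79, 3.14, 3.14, 3.14].

INTERFACE

Orientations are given as a rotation vector (axis times angle).
In Python, from plant import robot gives the robot as it stands.
- The arm moves only by the tool arm_command, never from a script. Its argument "deltas" is a list that holds one entry, the list of rows, each a list of 6 numbers: the shift along the tool's x, y, z in m, then the turn, a rotation vector about the tool's x, y, z in rad. In form: [[[dx, dy, dz, rx, ry, rz], ...]]. A call has exactly 8 rows; each row is the pose to reach, as a shift and turn from the pose commanded when the call began, along the tool's axes at that moment; what a row does not reach only later rows make up. A row lasts 1/12 s, in which the tool goes at most 41.7 mm and 7.16 degrees, less where a joint would pass 70% of its speed; a pose out of reach is approached as far as the arm can. A call with a gripper value outside its range is refused whole. "fingers" is the closure, from -1 (fully open) to 1 (shut), set as the call begins (left out, the last holds). The fingers move at their own pace and stop on an object; "squeeze" is the grip in N (left out, the last holds). Time passes only in rows, so rows that repeat a pose let the fingers close, or fill a call up. It gives the time, the measured TCP pose, the force and the opening at its end, in the units of the state.
- robot.read_state(): the state, without advancing time (a new reading comes with each control period).
- robot.read_camera(name): name is "scene" or "side" or "wrist"; returns (picture, depth): 420x560x3 uint8, blue, green, red; 420x560 float32, m along the optical axis (not along the pixel's ray), 0 where there is no reading.
- robot.calibration(name): a dict with "K" (3x3 intrinsics, pixels), "distortion" ([k1, k2, p1, p2, k3] as OpenCV has them; the pictures are not rectified), "R" (3x3) and "t" (3): a world point X has camera coordinates R X + t; the wrist camera has in their place "tool_from_camera" (4x4, takes a point from camera to tool coordinates, whose origin is the TCP and whose axes are the flange's). Camera axes: x right, y down, z forward; pixel columns grow to the right and rows downward; lengths in m; the calibration is good to about 2 mm. A picture is of the moment at which its call begins: read the wrist's pose just before it. calibration takes no time and is no camera call.
- robot.close_job(): hands the job in, once; it reports no verdict.
Trained networks look in the newest picture that a camera, given by its name, has taken for a name from the list of things; names that differ only in an ending like _2 or _b are one class to them, and where a whole thing is asked for, a point or a joint stands for the part that bears it (a point fixed in the world has none). Each returns a list of dicts, best first, with "p" (0 to 1); they miss things now and then, are a little off and sometimes report something else, mostly with a low value. They report only what shows in the picture. A call takes as long as a camera call. They do not tell look-alikes from the thing itself.
- robot.silhouettes(camera, target): "mask" (420x560 bool, what is visible of it) and "box" ([left, top, width, height] in pixels, round what is visible of it).
The state is a dict: "t": time; "q": joint angles; "dq": joint speeds; "joint_torque": joint torques, N m; "tool_pos": TCP position; "orientation": TCP orientation; "force": force on the tool from outside, world axes, zero at the start; "wrist_torque": the same for the moment, N m; "opening": finger opening in m.
Only numpy, scipy, OpenCV 4.12 (cv2) and the standard library are available. Lean on these libraries where they do the work, as an engineer would, in place of code of your own. Each camera call takes 0.05 s, during which the arm holds its last target. There are 200 camera calls.

## Working session

There is one attempt and no reset: what is moved stays moved. The work goes in short steps, Python scripts to look and compute and a tool call to move; the robot and the scene stay as the last step left them, time stands still between calls to the robot, and variables do not carry over. Pictures are saved under pics/ and viewed, about 12 in all and at most 16, crops included, and the job is handed in when it is done.

Besides the shell and the picture viewer there is one more tool, called after "Request:" as name(argument=value, ...), one argument or row to a line, values as JSON. arm_command: Moves the arm, as the interface text tells. Its arguments: {"type":"object","properties":{"deltas":{"type":"array","items":{"type":"array","items":{"type":"array","items":{"type":"number"}}}},"fingers":{"type":"number"},"squeeze":{"type":"number"}},"required":["deltas"]}

```bash
mkdir -p pics; ls; python3 - <<'E'
from plant import robot
import cv2,numpy as np
s=robot.read_state();print({k:np.round(v,3) for k,v in s.items()})
ims=[]
for c in("scene","side"):
    im,d=robot.read_camera(c);np.savez(f"/tmp/{c}.npz",im=im,d=d);ims.append(im)
    k=robot.calibration(c);print(c,{a:np.round(b,3).tolist() for a,b in k.items()})
    cv2.imwrite(f"pics/{c}0.png",im)
print({a:np.round(b,4).tolist() for a,b in robot.calibration("wrist").items()})
E
```

```text
pics
{'t': np.float64(0.0), 'q': array([-0.085,  0.131,  1.489, -0.   ,  1.523, -0.085]), 'dq': array([ 0.   ,  0.   , -0.   , -0.001, -0.   ,  0.001]), 'joint_torque': array([-2.0000e-03, -5.5985e+01, -4.9176e+01,  7.7000e-02,  3.6000e-02,
       -0.0000e+00]), 'tool_pos': array([0.599, 0.   , 0.218]), 'orientation': array([-2.22e+00, -2.22e+00,  2.00e-03]), 'force': array([ 0.167, -0.371,  0.659]), 'wrist_torque': array([ 0.007, -0.035, -0.027]), 'opening': np.float64(0.093)}
scene {'K': [[440.222, 0.0, 282.156], [0.0, 440.222, 209.93], [0.0, 0.0, 1.0]], 'distortion': [-0.002, 0.0, 0.0, 0.0, 0.0], 'R': [[-0.66, 0.751, -0.016], [0.465, 0.392, -0.794], [-0.59, -0.531, -0.607]], 't': [0.373, -0.209, 1.284]}
side {'K': [[418.093, 0.0, 286.04], [0.0, 418.093, 203.338], [0.0, 0.0, 1.0]], 'distortion': [-0.094, 0.0, 0.0, 0.0, 0.0], 'R': [[-1.0, -0.013, -0.008], [-0.001, 0.598, -0.801], [0.015, -0.801, -0.598]], 't': [0.553, 0.046, 1.047]}
{'K': [[316.3802, 0.0, 273.4138], [0.0, 316.3802, 208.4458], [0.0, 0.0, 1.0]], 'distortion': [-0.0243, 0.0, 0.0, 0.0, 0.0], 'tool_from_camera': [[0.0008, -0.9575, -0.2886, 0.0803], [1.0, 0.0005, 0.0011, 0.0001], [-0.0009, -0.2886, 0.9575, -0.1659], [0.0, 0.0, 0.0, 1.0]]}
```

View pics/scene0.png

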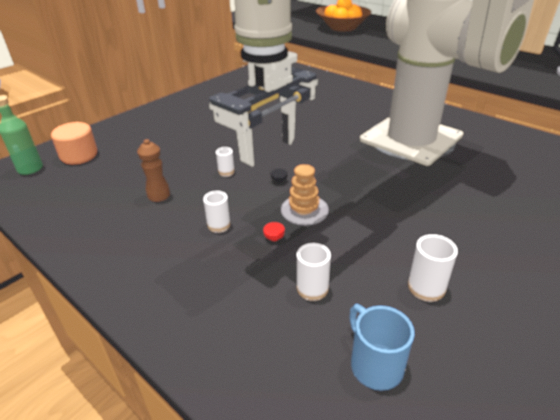

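View pics/side0.png

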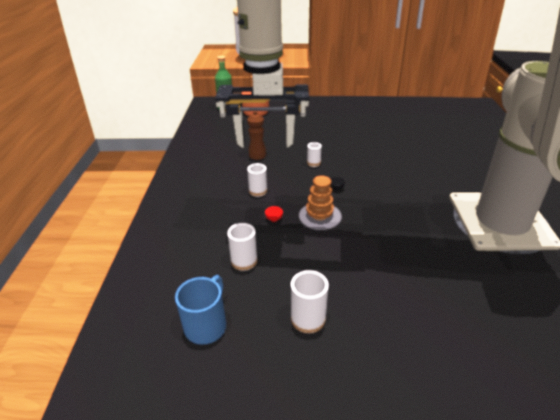

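```bash
cat > h.py <<'E'
import numpy as np,cv2
from scipy.spatial.transform import Rotation as Ro
from plant import robot
def cloud(cam,d,T=None):
    k=robot.calibration(cam);K=np.array(k["K"]);D=np.array(k["distortion"])
    v,u=np.mgrid[:420,:560];p=np.stack([u.ravel(),v.ravel()],1).astype(np.float64)
    n=cv2.undistortPoints(p[:,None],K,D)[:,0].reshape(420,560,2)
    P=np.dstack([n*d[...,None],d])
    if cam=="wrist":
        C=np.array(k["tool_from_camera"]);P=P@C[:3,:3].T+C[:3,3]
        s=T;return P@Ro.from_rotvec(s["orientation"]).as_matrix().T+s["tool_pos"]
    return (P-np.array(k["t"]))@np.array(k["R"])
def circ(xy):
    # least-squares circle through outline points
    A=np.c_[2*xy,np.ones(len(xy))];s=np.linalg.lstsq(A,(xy**2).sum(1),rcond=None)[0]
    return s[:2],np.sqrt(s[2]+s[:2]@s[:2])
N=["lid_smallest","lid_small","lid_large","lid_largest","jar_smallest","jar_small","jar_large","jar_largest","mug","pepper_mill"]
E
python3 - <<'E'
from h import *
for c in("scene","side"):
    z=np.load(f"/tmp/{c}.npz");P=cloud(c,z["d"])
    for n in N:
        for r in robot.silhouettes(c,n):
            if r["p"]<.3: continue
            m=r["mask"]&(z["d"]>0);q=P[m]
            if len(q)<20: continue
            top=np.percentile(q[:,2],97);t=q[q[:,2]>top-.006]
            e=cv2.minEnclosingCircle((t[:,:2]*1000).astype(np.float32))
            print(c,n,round(r["p"],2),r["box"],"ztop",round(top,3),"c",np.round(e[0],0),"r",round(e[1],1),len(t))
E
```

```text
scene lid_smallest 0.71 [262.8, 222.6, 18.3, 18.1] ztop 0.029 c [584.  -6.] r 23.4 232
scene lid_smallest 0.68 [269.3, 169.3, 18.0, 17.2] ztop 0.03 c [ 417. -142.] r 21.8 132
scene lid_smallest 0.62 [294.7, 162.7, 20.1, 13.9] ztop 0.112 c [467. -19.] r 21.7 187
scene lid_small 0.78 [289.8, 177.2, 26.9, 13.6] ztop 0.086 c [471. -18.] r 26.1 184
scene lid_large 0.67 [291.4, 189.7, 28.1, 13.9] ztop 0.06 c [473. -16.] r 29.0 198
scene lid_largest 0.66 [288.1, 194.8, 35.5, 17.0] ztop 0.035 c [470. -16.] r 34.7 233
scene jar_smallest 0.91 [215.3, 146.6, 19.4, 27.7] ztop 0.066 c [ 473. -273.] r 21.8 81
scene jar_small 0.79 [204.0, 191.8, 29.0, 39.4] ztop 0.078 c [ 634. -126.] r 25.3 151
scene jar_large 0.73 [299.2, 242.7, 29.1, 59.7] ztop 0.091 c [647. 147.] r 29.1 270
scene jar_largest 0.74 [408.6, 236.8, 48.4, 61.7] ztop 0.104 c [508. 306.] r 33.6 328
scene mug 0.84 [351.9, 305.3, 61.4, 82.2] ztop 0.096 c [707. 324.] r 41.2 560
scene pepper_mill 0.84 [139.2, 140.1, 28.2, 59.4] ztop 0.142 c [ 649. -325.] r 17.5 103
side lid_smallest 0.71 [313.8, 178.8, 15.9, 13.0] ztop 0.111 c [466. -22.] 
[... 314 characters left out ...]
op 0.06 c [469. -18.] r 28.6 163
side lid_largest 0.58 [305.3, 201.7, 29.5, 18.5] ztop 0.039 c [476.  -6.] r 26.6 26
side jar_smallest 0.85 [310.8, 143.1, 13.3, 23.9] ztop 0.065 c [ 475. -276.] r 20.4 55
side jar_small 0.68 [243.9, 162.2, 23.9, 32.7] ztop 0.077 c [ 634. -129.] r 27.0 93
side jar_small 0.37 [311.5, 183.8, 17.7, 20.3] ztop 0.086 c [469. -19.] r 23.8 135
side jar_large 0.73 [227.2, 223.8, 29.9, 47.4] ztop 0.09 c [646. 145.] r 29.1 181
side jar_largest 0.82 [293.7, 271.2, 32.8, 62.4] ztop 0.104 c [507. 305.] r 32.8 259
side mug 0.59 [178.2, 275.5, 49.1, 66.7] ztop 0.095 c [705. 322.] r 42.0 380
side pepper_mill 0.94 [249.8, 111.8, 16.2, 49.7] ztop 0.143 c [ 648. -325.] r 16.4 57
```

The scene view shows the pile at (304,190) on its mat, with the black decoy at (279,177) and the red one at (274,232). The jars are at (225,160), (217,211), (313,271) and (431,267). The side view agrees to about 2 mm. The tool x axis is world y, tool y is world x, and tool z points down. I'll move above the pile now.

Request:
arm_command(
  deltas=[
    [[-0.005,-0.035,0,0,0,0],[-0.01,-0.07,0,0,0,0],[-0.015,-0.105,0,0,0,0],[-0.019,-0.131,0,0,0,0],[-0.019,-0.131,0,0,0,0],[-0.019,-0.131,0,0,0,0],[-0.019,-0.131,0,0,0,0],[-0.019,-0.131,0,0,0,0]],
  ],
  fingers=-1,
  squeeze=15,
)

```text
t: 1.77
tool_pos: [0.47, -0.0189, 0.219]
orientation: [2.221, 2.221, 0.001]
force: [-0.1, -0.7, -0.3]
opening: 0.0924
```

```bash
cat >> h.py <<'E'
def wrist(names,png=None):
    s=robot.read_state();im,d=robot.read_camera("wrist")
    if png: cv2.imwrite(png,im)
    P=cloud("wrist",d,s);print("tcp",np.round(s["tool_pos"]*1000,1),"t",round(s["t"],2))
    for n in names:
        for r in robot.silhouettes("wrist",n):
            q=P[r["mask"]&(d>0)]
            if r["p"]<.3 or len(q)<20: continue
            top=np.percentile(q[:,2],95);t=q[abs(q[:,2]-top)<.005]
            h=cv2.convexHull((t[:,:2]*1000).astype(np.float32))[:,0]
            e=cv2.minEnclosingCircle(h);c,R=circ(h.astype(float))
            print(n,round(r["p"],2),r["box"],"ztop",round(top*1000,1),"encl",np.round(e[0],1),round(e[1],1),"fit",np.round(c,1),round(R,1))
E
python3 - <<'E'
from h import *
wrist(N[:8],"pics/w1.png")
E
```

```text
tcp [470.  -18.9 219. ] t 1.77
lid_smallest 0.79 [217.3, 264.8, 31.2, 29.9] ztop 27.1 encl [ 416.8 -144.2] 21.4 fit [ 416.8 -143.9] 20.8
lid_smallest 0.75 [249.8, 183.0, 45.3, 47.1] ztop 110.0 encl [468.4 -21.5] 21.3 fit [468.3 -21.2] 20.9
lid_smallest 0.72 [352.4, 157.8, 39.6, 34.7] ztop 27.1 encl [586.3  -6.9] 21.4 fit [586.   -6.7] 20.9
lid_small 0.98 [246.9, 176.1, 49.3, 35.5] ztop 83.9 encl [470.3 -21.3] 25.5 fit [470.2 -21.2] 25.2
lid_large 0.9 [248.8, 164.3, 52.0, 37.9] ztop 58.3 encl [470.8 -18.3] 29.9 fit [470.5 -19.7] 29.6
lid_largest 0.89 [245.6, 157.4, 59.5, 31.8] ztop 32.3 encl [470.7 -15.8] 34.2 fit [470.6 -18.8] 33.9
jar_smallest 0.57 [261.2, 347.8, 30.7, 39.7] ztop 64.0 encl [ 474.8 -273.4] 19.1 fit [ 474.9 -275.4] 18.7
jar_small 0.55 [385.6, 241.4, 59.2, 61.6] ztop 77.4 encl [ 637.8 -124.9] 23.7 fit [ 635.5 -126. ] 22.7
jar_large 0.69 [412.2, 0.0, 107.3, 64.1] ztop 89.9 encl [647.5 145.7] 28.9 fit [647.1 145.3] 28.1
```

View pics/w1.png

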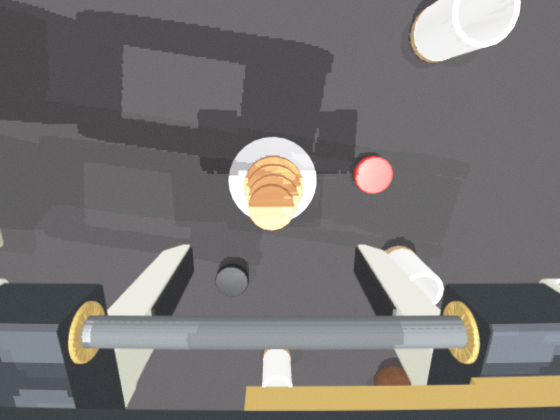

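The wrist picture shows the pile at (272,190), leaning slightly. Red is at (373,174) and black at (232,281). All three cameras agree, so I'm taking the smallest lid.

Request:
arm_command(
  deltas=[
    [[-0.002,-0.001,0.04,0,0,0],[-0.002,-0.001,0.08,0,0,0],[-0.002,-0.001,0.11,0,0,0],[-0.002,-0.001,0.129,0,0,0],[-0.002,-0.001,0.129,0,0,0],[-0.002,-0.001,0.129,0,0,0],[-0.002,-0.001,0.129,0,0,0],[-0.002,-0.001,0.129,0,0,0]],
  ],
  fingers=-1,
)

```text
t: 2.88
tool_pos: [0.4697, -0.0212, 0.092]
orientation: [2.219, 2.219, 0.004]
force: [-0.7, 1.0, 0.4]
opening: 0.093
```

Request:
arm_command(
  deltas=[
    [[0,0,0,0,0,0],[0,0,0,0,0,0],[0,0,0,0,0,0],[0,0,0,0,0,0],[0,0,0,0,0,0],[0,0,0,0,0,0],[0,0,0,0,0,0],[0,0,0,0,0,0]],
  ],
  fingers=1,
  squeeze=12,
)

```text
t: 3.55
tool_pos: [0.4679, -0.021, 0.0896]
orientation: [-2.221, -2.221, 0.0]
force: [-0.4, 1.2, -0.5]
opening: 0.0441
```

Request:
arm_command(
  deltas=[
    [[0,0,0,0,0,0],[0,0,-0.01,0,0,0],[0,0,-0.03,0,0,0],[0,0,-0.055,0,0,0],[0,0,-0.08,0,0,0],[-0.02,0,-0.095,0,0,0],[-0.05,0,-0.1,0,0,0],[-0.08,0,-0.1,0,0,0]],
  ],
)

```text
t: 4.22
tool_pos: [0.4694, -0.1018, 0.1931]
orientation: [2.216, 2.221, 0.004]
force: [-0.2, 0.0, 0.7]
opening: 0.0427
```

Request:
arm_command(
  deltas=[
    [[-0.035,0,0,0,0,0],[-0.07,0,0,0,0,0],[-0.105,0,0,0,0,0],[-0.14,0,0,0,0,0],[-0.165,0,0,0,0,0],[-0.174,0.006,0,0,0,0],[-0.174,0.006,0,0,0,0],[-0.174,0.006,0,0,0,0]],
  ],
)

```text
t: 4.88
tool_pos: [0.4739, -0.2752, 0.19]
orientation: [-2.222, -2.22, -0.0]
force: [-0.6, 0.2, 0.8]
opening: 0.0425
```

```bash
python3 - <<'E'
from h import *
print(robot.read_state()["opening"])
wrist(["lid_smallest","jar_smallest","lid_small"],"pics/w2.png")
E
```

```text
0.042486356026535596
tcp [ 473.9 -275.2  190. ] t 4.88
lid_smallest 0.75 [192.2, 35.2, 47.5, 48.4] ztop 27.0 encl [ 416.6 -144.7] 21.7 fit [ 416.5 -144.9] 21.3
lid_smallest 0.73 [231.4, 232.9, 84.2, 79.0] ztop 210.2 encl [ 474.1 -275.5] 21.6 fit [ 474.1 -275.5] 21.3
jar_smallest 0.56 [256.2, 172.0, 36.9, 49.9] ztop 64.3 encl [ 474.7 -276.4] 19.3 fit [ 474.6 -276.3] 18.7
```

View pics/w2.png

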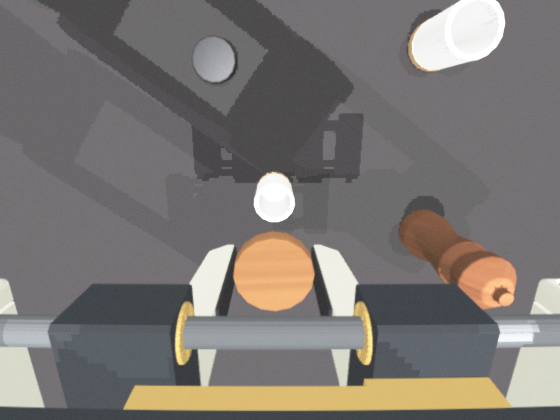

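The lid is held level in the jaws at (274,271), with the jar mouth at (274,200) in line with it. I'm lowering it onto the jar.

Request:
arm_command(
  deltas=[
    [[0,0.001,0.035,0,0,0],[0,0.001,0.07,0,0,0],[0,0.001,0.095,0,0,0],[0,0.001,0.11,0,0,0],[0,0.001,0.12,0,0,0],[0,0.001,0.127,0,0,0],[0,0.001,0.132,0,0,0],[0,0.001,0.133,0,0,0]],
  ],
)

```text
t: 5.75
tool_pos: [0.4753, -0.2749, 0.0568]
orientation: [2.221, 2.222, 0.0]
force: [-0.2, 0.1, -0.2]
opening: 0.0425
```

Request:
arm_command(
  deltas=[
    [[0,0,0.001,0,0,0],[0,0,0.002,0,0,0],[0,0,0.002,0,0,0],[0,0,0.002,0,0,0],[0,0,0.002,0,0,0],[0,0,0.002,0,0,0],[0,0,0.002,0,0,0],[0,0,0.002,0,0,0]],
  ],
)

```text
t: 6.42
tool_pos: [0.4759, -0.2757, 0.0566]
orientation: [2.22, 2.22, 0.001]
force: [-1.7, 1.5, 5.0]
opening: 0.0426
```

Contact at the expected height. Releasing.

Request:
arm_command(
  deltas=[
    [[0,0,0,0,0,0],[0,0,0,0,0,0],[0,0,0,0,0,0],[0,0,0,0,0,0],[0,0,-0.01,0,0,0],[0,0,-0.04,0,0,0],[0,0,-0.08,0,0,0],[0,0,-0.12,0,0,0]],
  ],
  fingers=-0.5,
)

```text
t: 7.08
tool_pos: [0.474, -0.2743, 0.1755]
orientation: [-2.22, -2.219, 0.001]
force: [1.2, -0.7, 0.2]
opening: 0.0696
```

Request:
arm_command(
  deltas=[
    [[0.04,0,-0.02,0,0,0],[0.08,-0.005,-0.02,0,0,0],[0.12,-0.006,-0.02,0,0,0],[0.16,-0.006,-0.02,0,0,0],[0.2,-0.006,-0.02,0,0,0],[0.235,-0.006,-0.02,0,0,0],[0.255,-0.006,-0.02,0,0,0],[0.255,-0.006,-0.02,0,0,0]],
  ],
  fingers=-1,
)

```text
t: 7.75
tool_pos: [0.4689, -0.0163, 0.1956]
orientation: [-2.217, -2.226, -0.003]
force: [-1.3, -0.5, 0.6]
opening: 0.0933
```

```bash
python3 - <<'E'
from h import *
wrist(N[:6])
E
```

```text
tcp [468.9 -16.3 195.6] t 7.75
lid_smallest 0.93 [212.3, 275.6, 36.7, 32.2] ztop 27.1 encl [ 416.8 -144.3] 21.5 fit [ 417.  -144.3] 21.2
lid_smallest 0.72 [360.7, 165.2, 38.9, 34.8] ztop 27.2 encl [586.2  -6.7] 21.3 fit [585.4  -6.3] 20.5
lid_small 0.81 [245.8, 179.5, 55.2, 56.6] ztop 84.0 encl [469.9 -21. ] 25.8 fit [470.1 -21.2] 25.3
lid_large 0.89 [247.7, 170.6, 57.9, 37.3] ztop 58.2 encl [470.4 -19.5] 29.9 fit [470.4 -20. ] 29.9
lid_largest 0.98 [243.1, 160.9, 62.9, 33.6] ztop 32.4 encl [470.9 -14.5] 33.2 fit [470.7 -18.1] 33.5
jar_smallest 0.69 [261.8, 355.5, 30.0, 31.5] ztop 49.2 encl [ 475.2 -264.8] 15.2 fit [ 475.1 -274.7] 18.0
jar_small 0.59 [395.3, 256.0, 48.2, 54.8] ztop 76.8 encl [ 633.8 -107.4] 11.9 fit [ 633.9 -114. ] 12.1
```

Request:
arm_command(
  deltas=[
    [[-0.001,0.001,0.04,0,0,0],[-0.001,0.001,0.08,0,0,0],[-0.001,0.001,0.11,0,0,0],[-0.001,0.001,0.127,0,0,0],[-0.001,0.001,0.131,0,0,0],[-0.001,0.001,0.131,0,0,0],[-0.001,0.001,0.131,0,0,0],[-0.001,0.001,0.131,0,0,0]],
  ],
)

```text
t: 8.77
tool_pos: [0.4716, -0.0215, 0.0657]
orientation: [2.22, 2.219, 0.003]
force: [0.2, -0.1, 0.5]
opening: 0.0929
```

Request:
arm_command(
  deltas=[
    [[0,0,0,0,0,0],[0,0,0,0,0,0],[0,0,0,0,0,0],[0,0,0,0,0,0],[0,0,0,0,0,0],[0,0,0,0,0,0],[0,0,0,0,0,0],[0,0,0,0,0,0]],
  ],
  fingers=1,
)

```text
t: 9.43
tool_pos: [0.47, -0.0209, 0.0636]
orientation: [-2.221, -2.221, 0.0]
force: [-0.0, 0.7, 0.4]
opening: 0.0515
```

Request:
arm_command(
  deltas=[
    [[0,0,0,0,0,0],[0,0,-0.01,0,0,0],[0,0,-0.03,0,0,0],[0,0,-0.06,0,0,0],[0,0,-0.09,0,0,0],[-0.01,0.02,-0.12,0,0,0],[-0.03,0.05,-0.136,0,0,0],[-0.05,0.08,-0.136,0,0,0]],
  ],
)

```text
t: 10.1
tool_pos: [0.5536, -0.0717, 0.2065]
orientation: [2.214, 2.217, 0.008]
force: [1.6, 0.1, 0.9]
opening: 0.0518
```

Request:
arm_command(
  deltas=[
    [[-0.02,0.03,0,0,0,0],[-0.04,0.06,0,0,0,0],[-0.055,0.08,0,0,0,0],[-0.055,0.085,0,0,0,0],[-0.055,0.085,0,0,0,0],[-0.055,0.085,0,0,0,0],[-0.055,0.085,0,0,0,0],[-0.055,0.085,0,0,0,0]],
  ],
)

```text
t: 10.77
tool_pos: [0.6344, -0.1251, 0.2001]
orientation: [2.22, 2.222, 0.0]
force: [1.5, 0.4, 0.2]
opening: 0.0514
```

```bash
python3 - <<'E'
from h import *
print(robot.read_state()["opening"])
wrist(["lid_small","jar_small","jar_smallest","lid_smallest"],"pics/w3.png")
E
```

```text
0.05142626061435068
tcp [ 634.4 -125.1  200.1] t 10.77
lid_small 0.7 [222.8, 223.3, 98.2, 88.6] ztop 220.3 encl [ 634.5 -125.7] 26.1 fit [ 634.8 -125.3] 25.5
jar_small 0.98 [248.0, 163.9, 50.6, 61.1] ztop 77.3 encl [ 635.3 -127.7] 23.8 fit [ 635.4 -127.5] 23.3
lid_smallest 0.83 [206.8, 54.3, 41.4, 41.5] ztop 27.2 encl [585.9  -7.2] 21.5 fit [586.3  -6.8] 20.9
lid_smallest 0.68 [64.8, 188.6, 38.6, 35.1] ztop 26.8 encl [ 416.3 -144.3] 21.9 fit [ 417.1 -144.4] 21.1
```

View pics/w3.png

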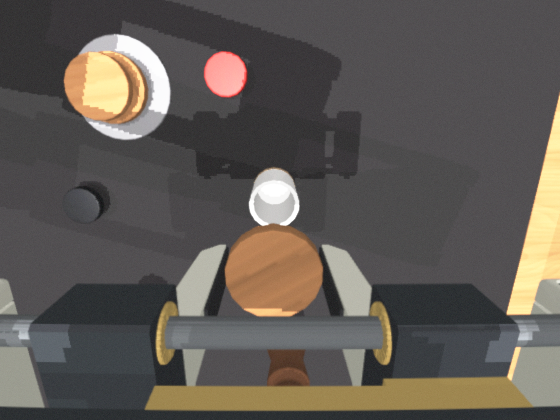

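Lid_small is held level at (274,271) above the jar mouth at (273,204), and the two large lids are undisturbed at (105,88). Lowering.

Request:
arm_command(
  deltas=[
    [[-0.001,0.001,0.035,0,0,0],[-0.001,0.001,0.07,0,0,0],[-0.001,0.001,0.095,0,0,0],[-0.001,0.001,0.11,0,0,0],[-0.001,0.001,0.12,0,0,0],[-0.001,0.001,0.126,0,0,0],[-0.001,0.001,0.13,0,0,0],[-0.001,0.001,0.132,0,0,0]],
  ],
)

```text
t: 11.68
tool_pos: [0.6368, -0.1272, 0.0695]
orientation: [2.22, 2.22, 0.001]
force: [-7.5, 0.9, 14.4]
opening: 0.0519
```

Request:
arm_command(
  deltas=[
    [[0,0,0,0,0,0],[0,0,0,0,0,0],[0,0,0,0,0,0],[0,0,0,0,0,0],[0,0,0,0,0,0],[0,0,0,0,0,0],[0,0,0,0,0,0],[0,0,0,0,0,0]],
  ],
)

```text
t: 12.35
tool_pos: [0.6368, -0.1272, 0.0696]
orientation: [2.22, 2.22, 0.001]
force: [-3.6, 0.8, 7.3]
opening: 0.052
```

Request:
arm_command(
  deltas=[
    [[0,0,0,0,0,0],[0,0,0,0,0,0],[0,0,0,0,0,0],[0,0,0,0,0,0],[0,0,-0.01,0,0,0],[0,0,-0.04,0,0,0],[0,0,-0.08,0,0,0],[0,0,-0.12,0,0,0]],
  ],
  fingers=-0.6,
)

```text
t: 13.02
tool_pos: [0.6349, -0.1266, 0.1882]
orientation: [-2.22, -2.22, 0.002]
force: [0.6, -0.1, 0.7]
opening: 0.0745
```

Request:
arm_command(
  deltas=[
    [[0.02,-0.03,-0.01,0,0,0],[0.04,-0.06,-0.01,0,0,0],[0.06,-0.09,-0.01,0,0,0],[0.08,-0.12,-0.01,0,0,0],[0.1,-0.15,-0.01,0,0,0],[0.106,-0.166,-0.01,0,0,0],[0.106,-0.166,-0.01,0,0,0],[0.106,-0.166,-0.01,0,0,0]],
  ],
  fingers=-1,
)

```text
t: 13.68
tool_pos: [0.4701, -0.0207, 0.1988]
orientation: [2.219, 2.221, 0.002]
force: [-0.5, -1.0, 0.9]
opening: 0.0931
```

```bash
python3 - <<'E'
from h import *
wrist(N[:6])
E
```

```text
tcp [470.1 -20.7 198.8] t 13.68
lid_smallest 0.75 [211.5, 270.8, 34.7, 33.3] ztop 27.1 encl [ 416.9 -144.4] 21.5 fit [ 416.9 -144.2] 21.1
lid_smallest 0.65 [359.1, 157.6, 38.9, 39.8] ztop 27.3 encl [585.9  -6.5] 21.4 fit [585.8  -6.6] 20.9
lid_small 0.83 [420.2, 277.6, 20.3, 28.9] ztop 89.9 encl [ 633.2 -113.5] 15.4 fit [ 633.1 -113.7] 13.8
lid_large 0.58 [246.6, 165.6, 55.2, 58.5] ztop 58.0 encl [470.1 -20.3] 30.4 fit [470.3 -20.2] 30.1
lid_largest 0.82 [242.1, 157.4, 62.4, 34.1] ztop 47.7 encl [470.   -4.5] 25.7 fit [470.3 -20.4] 30.2
lid_largest 0.3 [260.3, 350.1, 32.9, 36.6] ztop 56.8 encl [ 475.8 -264.5] 15.0 fit [ 475.4 -273.9] 17.4
jar_smallest 0.67 [262.8, 349.4, 28.8, 39.3] ztop 57.3 encl [ 475.1 -266.1] 15.6 fit [ 475.2 -274.4] 17.9
jar_small 0.66 [387.8, 248.5, 51.9, 36.1] ztop 71.6 encl [ 632.7 -107.8] 13.4 fit [ 634.4 -122.9] 20.1
```

Request:
arm_command(
  deltas=[
    [[0,0,0.04,0,0,0],[0,0,0.08,0,0,0],[0,0,0.12,0,0,0],[0,0,0.15,0,0,0],[0,0,0.16,0,0,0],[0,0,0.16,0,0,0],[0,0,0.16,0,0,0],[0,0,0.16,0,0,0]],
  ],
)

```text
t: 14.7
tool_pos: [0.4721, -0.0214, 0.0401]
orientation: [2.22, 2.219, 0.003]
force: [-0.8, -0.4, -0.1]
opening: 0.093
```

Request:
arm_command(
  deltas=[
    [[0,0,0,0,0,0],[0,0,0,0,0,0],[0,0,0,0,0,0],[0,0,0,0,0,0],[0,0,0,0,0,0],[0,0,0,0,0,0],[0,0,0,0,0,0],[0,0,0,0,0,0]],
  ],
  fingers=1,
  squeeze=15,
)

```text
t: 15.37
tool_pos: [0.4702, -0.021, 0.0379]
orientation: [2.221, 2.221, 0.0]
force: [-1.0, -0.2, 3.7]
opening: 0.0605
```

Request:
arm_command(
  deltas=[
    [[0,0,0,0,0,0],[0,0,-0.01,0,0,0],[0,0,-0.03,0,0,0],[0,0,-0.06,0,0,0],[0,0,-0.1,0,0,0],[0.01,0.01,-0.14,0,0,0],[0.03,0.03,-0.172,0,0,0],[0.055,0.055,-0.172,0,0,0]],
  ],
)

```text
t: 16.03
tool_pos: [0.5287, 0.0334, 0.2188]
orientation: [2.218, 2.212, 0.012]
force: [0.4, -0.1, 1.0]
opening: 0.0607
```

Request:
arm_command(
  deltas=[
    [[0.025,0.025,0,0,0,0],[0.05,0.05,0,0,0,0],[0.075,0.08,0,0,0,0],[0.1,0.11,0,0,0,0],[0.111,0.122,0,0,0,0],[0.111,0.122,0,0,0,0],[0.111,0.122,0,0,0,0],[0.111,0.122,0,0,0,0]],
  ],
)

```text
t: 16.7
tool_pos: [0.6464, 0.1445, 0.2095]
orientation: [-2.221, -2.221, 0.002]
force: [-0.1, -0.3, -0.7]
opening: 0.0604
```

```bash
python3 - <<'E'
from h import *
wrist(["lid_large","jar_large","lid_largest"],"pics/w4.png")
E
```

```text
tcp [646.4 144.5 209.5] t 16.7
lid_large 0.92 [218.9, 215.3, 112.5, 100.1] ztop 229.4 encl [646.6 145.1] 30.8 fit [646.7 145.9] 30.0
jar_large 0.71 [244.5, 156.9, 60.8, 60.7] ztop 90.2 encl [647.4 147.2] 28.4 fit [647.8 146.8] 27.7
```

View pics/w4.png

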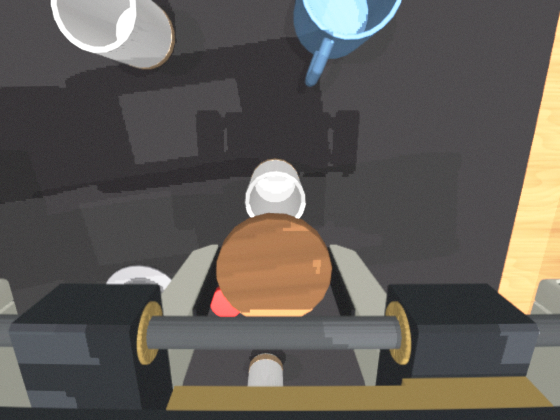

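Lid_large is level at (274,266) over the jar mouth at (275,200). Lowering.

Request:
arm_command(
  deltas=[
    [[0.001,0.001,0.035,0,0,0],[0.001,0.001,0.07,0,0,0],[0.001,0.001,0.092,0,0,0],[0.001,0.001,0.107,0,0,0],[0.001,0.001,0.117,0,0,0],[0.001,0.001,0.123,0,0,0],[0.001,0.001,0.127,0,0,0],[0.001,0.001,0.128,0,0,0]],
  ],
)

```text
t: 17.57
tool_pos: [0.6486, 0.1459, 0.0831]
orientation: [2.221, 2.221, 0.002]
force: [-2.6, -0.2, 4.4]
opening: 0.0606
```

Request:
arm_command(
  deltas=[
    [[0,0,0.001,0,0,0],[0,0,0.001,0,0,0],[0,0,0.001,0,0,0],[0,0,0.001,0,0,0],[0,0,0.001,0,0,0],[0,0,0.001,0,0,0],[0,0,0.001,0,0,0],[0,0,0.001,0,0,0]],
  ],
)

```text
t: 18.23
tool_pos: [0.6491, 0.1461, 0.0833]
orientation: [2.22, 2.22, 0.003]
force: [-4.2, -0.4, 5.4]
opening: 0.0606
```

Request:
arm_command(
  deltas=[
    [[0,0,0,0,0,0],[0,0,0,0,0,0],[0,0,0,0,0,0],[0,0,0,0,0,0],[0,0,-0.01,0,0,0],[0,0,-0.04,0,0,0],[0,0,-0.08,0,0,0],[0,0,-0.12,0,0,0]],
  ],
  fingers=-0.8,
)

```text
t: 18.9
tool_pos: [0.6469, 0.1459, 0.2012]
orientation: [-2.22, -2.22, 0.004]
force: [2.3, -0.3, 0.7]
opening: 0.0835
```

Request:
arm_command(
  deltas=[
    [[-0.025,-0.025,0,0,0,0],[-0.05,-0.05,0,0,0,0],[-0.075,-0.08,0,0,0,0],[-0.1,-0.11,0,0,0,0],[-0.125,-0.14,0,0,0,0],[-0.15,-0.165,0,0,0,0],[-0.166,-0.178,0,0,0,0],[-0.166,-0.178,0,0,0,0]],
  ],
  fingers=-1,
)

```text
t: 19.57
tool_pos: [0.4682, -0.0225, 0.2016]
orientation: [2.223, 2.218, -0.001]
force: [-0.4, 0.2, 0.5]
opening: 0.0929
```

```bash
python3 - <<'E'
from h import *
wrist(["lid_largest","lid_large"])
E
```

```text
tcp [468.2 -22.5 201.6] t 19.57
lid_largest 0.75 [241.5, 155.3, 67.3, 61.0] ztop 32.1 encl [470.5 -19.6] 34.8 fit [470.5 -19.1] 34.1
lid_large 0.97 [470.8, 0.0, 82.2, 40.2] ztop 103.2 encl [648.8 140.2] 29.4 fit [648.  143.2] 27.6
```

Request:
arm_command(
  deltas=[
    [[0,0.001,0.04,0,0,0],[0,0.001,0.08,0,0,0],[0,0.001,0.12,0,0,0],[0,0.001,0.15,0,0,0],[0,0.001,0.175,0,0,0],[0,0.001,0.186,0,0,0],[0,0.001,0.189,0,0,0],[0,0.001,0.189,0,0,0]],
  ],
)

```text
t: 20.38
tool_pos: [0.4712, -0.0194, 0.0115]
orientation: [-2.22, -2.222, 0.001]
force: [-0.6, 0.3, -0.2]
opening: 0.0929
```

Request:
arm_command(
  deltas=[
    [[0,0,0,0,0,0],[0,0,0,0,0,0],[0,0,0,0,0,0],[0,0,0,0,0,0],[0,0,0,0,0,0],[0,0,0,0,0,0],[0,0,0,0,0,0],[0,0,0,0,0,0]],
  ],
  fingers=1,
)

```text
t: 21.05
tool_pos: [0.472, -0.0201, 0.0129]
orientation: [2.22, 2.22, 0.002]
force: [-0.9, 0.2, 7.3]
opening: 0.0694
```

Request:
arm_command(
  deltas=[
    [[0,0,0,0,0,0],[0,0,-0.01,0,0,0],[0,0,-0.03,0,0,0],[0,0,-0.06,0,0,0],[0,0,-0.1,0,0,0],[0,0,-0.14,0,0,0],[0.01,0,-0.18,0,0,0],[0.035,0,-0.21,0,0,0]],
  ],
)

```text
t: 21.72
tool_pos: [0.4716, 0.0134, 0.2262]
orientation: [2.222, 2.216, 0.003]
force: [1.7, -0.3, -0.3]
opening: 0.0695
```

Request:
arm_command(
  deltas=[
    [[0.035,0.005,0,0,0,0],[0.07,0.01,0,0,0,0],[0.105,0.015,0,0,0,0],[0.14,0.02,0,0,0,0],[0.175,0.025,0,0,0,0],[0.21,0.03,0,0,0,0],[0.245,0.036,0,0,0,0],[0.27,0.036,0,0,0,0]],
  ],
)

```text
t: 22.38
tool_pos: [0.507, 0.2877, 0.2222]
orientation: [-2.22, -2.222, -0.001]
force: [0.2, -0.2, 0.4]
opening: 0.0695
```

Request:
arm_command(
  deltas=[
    [[0.02,0,0,0,0,0],[0.02,0,0,0,0,0],[0.02,0,0,0,0,0],[0.02,0,0,0,0,0],[0.02,0,0,0,0,0],[0.02,0,0,0,0,0],[0.02,0,0,0,0,0],[0.02,0,0,0,0,0]],
  ],
)

```text
t: 23.05
tool_pos: [0.5072, 0.3043, 0.2218]
orientation: [2.223, 2.22, 0.0]
force: [0.3, 0.6, -0.8]
opening: 0.0697
```

```bash
python3 - <<'E'
from h import *
wrist(["lid_largest","jar_largest"],"pics/w5.png")
E
```

```text
tcp [507.2 304.3 221.8] t 23.05
lid_largest 0.95 [206.6, 206.5, 132.9, 109.8] ztop 240.7 encl [507.5 305.2] 35.0 fit [507.5 305.4] 34.6
jar_largest 0.56 [240.8, 153.5, 67.0, 56.9] ztop 103.2 encl [508.1 306.5] 32.3 fit [508.2 306.5] 31.6
```

View pics/w5.png

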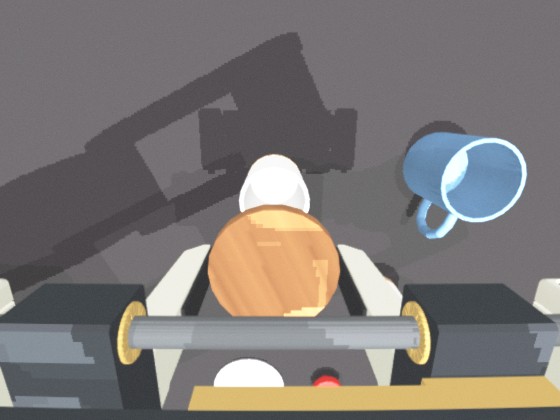

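Lid_largest is level at (274,265) over the jar mouth at (274,200), and the mug at (465,175) is well clear. Lowering.

Request:
arm_command(
  deltas=[
    [[0.001,0.001,0.035,0,0,0],[0.001,0.001,0.07,0,0,0],[0.001,0.001,0.09,0,0,0],[0.001,0.001,0.105,0,0,0],[0.001,0.001,0.115,0,0,0],[0.001,0.001,0.121,0,0,0],[0.001,0.001,0.125,0,0,0],[0.001,0.001,0.126,0,0,0]],
  ],
)

```text
t: 23.87
tool_pos: [0.5088, 0.3064, 0.0968]
orientation: [2.221, 2.221, 0.003]
force: [-1.3, -0.7, 1.9]
opening: 0.0693
```

Request:
arm_command(
  deltas=[
    [[0,0,0.001,0,0,0],[0,0,0.001,0,0,0],[0,0,0.001,0,0,0],[0,0,0.001,0,0,0],[0,0,0.001,0,0,0],[0,0,0.001,0,0,0],[0,0,0.001,0,0,0],[0,0,0.001,0,0,0]],
  ],
)

```text
t: 24.53
tool_pos: [0.5089, 0.3065, 0.0967]
orientation: [2.221, 2.221, 0.004]
force: [-2.2, -0.7, 6.6]
opening: 0.0697
```

Seated at the expected height. I'll release, lift, and move back to where all the jars can be seen.

Request:
arm_command(
  deltas=[
    [[0,0,0,0,0,0],[0,0,0,0,0,0],[0,0,0,0,0,0],[0,0,0,0,0,0],[0,0,-0.01,0,0,0],[0,0,-0.04,0,0,0],[0,0,-0.08,0,0,0],[0,0,-0.12,0,0,0]],
  ],
  fingers=-1,
)

```text
t: 25.2
tool_pos: [0.507, 0.3055, 0.2155]
orientation: [-2.221, -2.221, 0.004]
force: [-0.1, 0.2, -0.1]
opening: 0.093
```

Request:
arm_command(
  deltas=[
    [[-0.035,-0.01,-0.01,0,0,0],[-0.07,-0.02,-0.02,0,0,0],[-0.105,-0.03,-0.03,0,0,0],[-0.14,-0.04,-0.04,0,0,0],[-0.175,-0.05,-0.05,0,0,0],[-0.21,-0.05,-0.06,0,0,0],[-0.245,-0.05,-0.06,0,0,0],[-0.28,-0.05,-0.06,0,0,0]],
  ],
)

```text
t: 25.87
tool_pos: [0.4581, 0.0245, 0.2767]
orientation: [2.219, 2.22, 0.003]
force: [0.7, -1.0, -0.2]
opening: 0.0927
```

```bash
python3 - <<'E'
from h import *
J={"smallest":(474.6,-275.5,64),"small":(635,-127,77),"large":(647,146,90),"largest":(507.5,306,103)}
for c in("scene","side"):
    im,d=robot.read_camera(c);P=cloud(c,d).reshape(-1,3)*1000
    cv2.imwrite(f"pics/{c}9.png",im[100:320,170:510] if c=="scene" else im)
    for n,(x,y,r) in J.items():
        t=P[(np.hypot(P[:,0]-x,P[:,1]-y)<50)&(P[:,2]>r+8)&(P[:,2]<r+40)]
        t=t[t[:,2]>np.percentile(t[:,2],40)-2];e=cv2.minEnclosingCircle(t[:,:2].astype(np.float32))
        A=np.c_[t[:,:2]-t[:,:2].mean(0),np.ones(len(t))];g=np.linalg.lstsq(A,t[:,2],rcond=None)[0]
        print(c,n,"top",round(np.median(t[:,2]),1),"expect",r+12,"c",np.round(e[0],1),round(e[1],1),"tilt",round(np.hypot(*g[:2]),3))
    for n in("mug","pepper_mill"):
        for r in robot.silhouettes(c,n)[:1]: print(n,r["box"],round(r["p"],2))
im=cv2.imread("pics/scene9.png");cv2.imwrite("pics/scene9.png",cv2.resize(im,None,fx=2.3,fy=2.3))
s=robot.read_state();print(s["t"],s["tool_pos"],s["opening"])
E
```

```text
scene smallest top 77.4 expect 76 c [ 473.7 -274.4] 21.7 tilt 0.006
scene small top 90.2 expect 89 c [ 633.8 -125.3] 27.4 tilt 0.006
scene large top 103.0 expect 102 c [648.1 147.7] 31.1 tilt 0.007
scene largest top 116.3 expect 115 c [508.1 306.8] 36.5 tilt 0.003
mug [349.1, 303.6, 66.5, 85.8] 0.73
pepper_mill [137.6, 138.6, 32.9, 64.1] 0.59
side smallest top 76.5 expect 76 c [ 475.5 -274.7] 22.5 tilt 0.006
side small top 89.5 expect 89 c [ 634.8 -126.8] 27.0 tilt 0.006
side large top 101.8 expect 102 c [647.8 146.6] 31.3 tilt 0.009
side largest top 114.9 expect 115 c [507.8 305.9] 35.6 tilt 0.015
mug [178.6, 272.9, 46.9, 68.1] 0.97
pepper_mill [245.1, 113.1, 21.2, 45.6] 0.92
26.1667 [0.45804558 0.02676408 0.27500279] 0.09303004774086224
```

View pics/scene9.png

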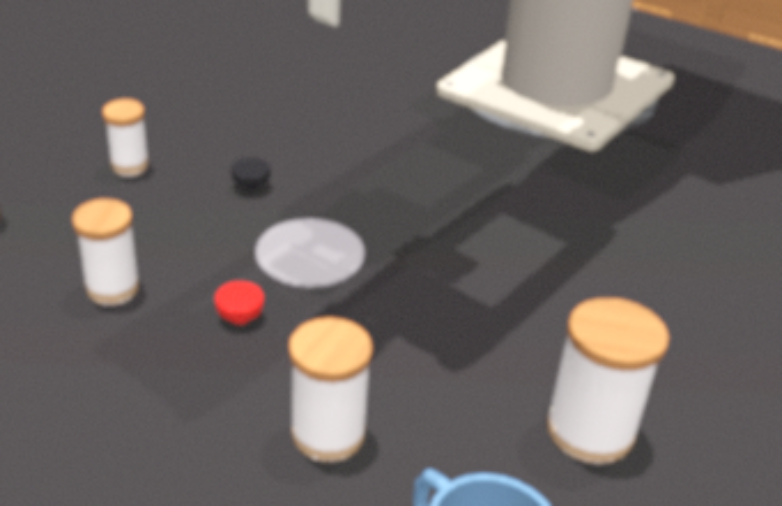

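View pics/side9.png

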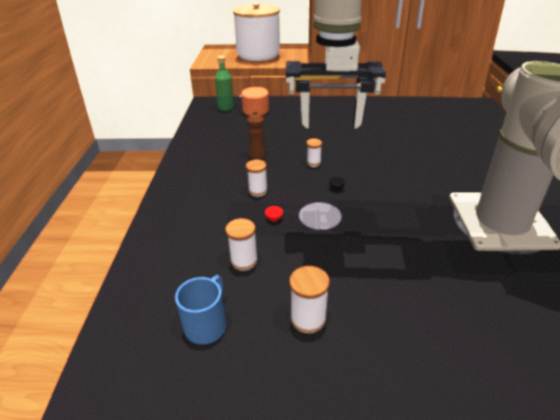

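Both views show all four jars closed with level lids (side: (314,144), (257,167), (241,230), (309,280)). The mat is empty, the decoys haven't moved, and the mug and mill are in place. Handing in.

```bash
python3 -c "
from plant import robot
print(robot.close_job())"
```

```text
the job is handed in; nothing more can be done
None
```

All four lids are on their own jars, and I handed the job in at about 26 s of the 106 s allowed; no verdict is reported. I took the pile apart from the top and lowered each lid until it touched the rim (about 5–14 N of contact), then released it.

My last checks in the scene and side cameras, with no failed or conflicting results:
- **Height:** every lid top was within about 1.5 mm of its fully-home height.
- **Level:** the measured tilt was 0.015 rad or less on each lid.
- **Position:** each lid was within about 2 mm of where its jar stood at the start.
- **Bystanders:** the mug and pepper mill showed no visible movement. The red and black look-alikes were not touched.
- **Arm:** the gripper was open and clear of everything.

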